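# Re-pair the mixed-up shoe lasts

## Robot

A 7-joint arm with a two-finger parallel gripper is mounted at the origin on the work surface. World frame = base frame: x ahead of the robot, y to its left, z up, the work surface at z = 0. Lengths are in mm, angles in rad, forces in N, time in s.
With the tool pointing down it reaches from about 425 to 875 mm from the base axis. Payload 8.4 kg.
Tool frame: the origin (TCP) lies on the centre line of the jaws, within the pads' length; the fingertips stand 19 mm ahead of it and the grasp point (between the pads) is the TCP; z points along the fingers, y is the line along which they close (so a half turn about z gives the same grasp; the last joint's range is limited). The gripper opens to 85 mm and grips with 20 to 120 N. Pads are 22 mm wide; open, the fingers measure 114 mm over their backs; the gripper's body (76 mm by 85 mm) begins 54 mm behind the grasp point. The pads swing forward as they close: fully open they stand 13 mm farther back than shut.
Start: joints at [-1.257, 0.333, 0.04, 1.465, -0.013, 1.343, -0.059], TCP at [260.763, 595.372, 250.308] pointing down, gripper open.
Joint ranges: [-2.58, 2.58], [-0.38, 2.09], [-1.3, 1.39], [0.25, 2.4], [-1.5, 4.64], [0.08, 2.09], [-2.65, 2.65]. Speed limits (rad/s): [2.22, 2.22, 2.79, 2.79, 3.14, 3.14, 3.14].

## Interface

Orientations are given as a rotation vector (axis times angle).
In Python, from workcell import r gives the robot as it stands. The module is installed in compiled form; this text tells all that it offers.
- The arm moves only by the tool move_arm, never from a script. Its argument "deltas" is one flat list of numbers, 7 for each row, row after row: the shift along the tool's x, y, z normalised to -1 to 1, where 1 is 0.12 m, then the turn, a rotation vector about the tool's x, y, z normalised to -1 to 1, where 1 is 360 degrees, then the closure, from 0 (fully open) to 1 (shut). A call has 1 to 20 rows; each row is the pose to reach, as a shift and turn from the pose commanded when the call began, along the tool's axes at that moment, turning the shorter way round; what a row does not reach only later rows make up. A row lasts 1/12 s, in which the tool goes at most 41.7 mm and 7.16 degrees, less where a joint would pass 70% of its speed; a pose out of reach is approached as far as the arm can. A call with a number of a shift or a turn outside -1 to 1 is refused whole. A call with a gripper value outside its range is refused whole. The fingers move at their own pace and stop on an object; "newtons" is the grip in N (left out, the last holds). Time passes only in rows, so rows that repeat a pose let the fingers close. It gives the time, the measured TCP pose, the force, the opening and the grip force at its end, in the units of the state.
- r.get_state(): the state, without advancing time (a new reading comes with each control period).
- r.read_camera(name): name is "scene" or "top" or "wrist"; returns the picture (400x640x3 uint8, blue, green, red); there is no depth.
- r.camera_model(name): a dict with "mtx" (3x3 intrinsics, pixels), "extrinsics" (4x4, takes a point from camera to world coordinates). Camera axes: x right, y up, looking along -z (the intrinsics and any distortion apply to the point x, -y, -z); pixel columns grow to the right and rows downward; lengths in mm; the calibration is good to about 2 mm. A picture is of the moment at which its call begins: read the wrist's pose just before it. camera_model takes no time and is no camera call; for the wrist camera it gives the pose at the moment of the call.
- r.sign_off(): hands the job in; it is judged then, once.
The state is a dict: "time_s": time; "q": joint angles; "qvel": joint speeds; "effort": joint torques, N m; "eef_pos": TCP position; "ee_rot": TCP orientation; "ft_force": force on the tool from outside, world axes, zero at the start; "moment": the same for the moment, N m; "grip_width": finger opening in mm; "grip_force": force on a finger pad.
Only numpy, scipy, OpenCV 4.12 (cv2) and the standard library are available. Lean on these libraries where they do the work, as an engineer would, in place of code of your own. Each camera call takes 0.05 s, during which the arm holds its last target. There are 200 camera calls.

## Task

The three left-foot lasts have been put away in each other's trays. Move them so that every tray holds a pair of one colour, each left-foot last lying flat in the compartment beside the right-foot last of its own colour with its toe pointing the same way. A compartment holds only one last, so use the bare cork mat as the free spot to set one down meanwhile, and leave the right-foot lasts in their places.

Things in the scene. Friction and masses are not known exactly. Their poses are not given: they have to be found in the camera images.
- left_green: The green left-foot last (to move): green plastic child's shoe last, 150 long, 57 wide at the ball, 42 at the heel, ~0.2 kg. Grip its upright cone: 34 wide and straight-sided from 35 to 80 mm (flat top) above the underside, from 37 behind to 28 ahead of the origin. Origin: on the underside below the cone, 46 ahead of the heel's back, 104 behind the toe tip. x to the toe, y to its left, z up.
- left_yellow: The yellow left-foot last (to move): yellow plastic child's shoe last, 150 long, 57 wide at the ball, 42 at the heel, ~0.2 kg. Grip its upright cone: 34 wide and straight-sided from 35 to 80 mm (flat top) above the underside, from 37 behind to 28 ahead of the origin. Origin: on the underside below the cone, 46 ahead of the heel's back, 104 behind the toe tip. x to the toe, y to its left, z up.
- left_blue: The blue left-foot last (to move): blue plastic child's shoe last, 150 long, 57 wide at the ball, 42 at the heel, ~0.2 kg. Grip its upright cone: 34 wide and straight-sided from 35 to 80 mm (flat top) above the underside, from 37 behind to 28 ahead of the origin. Origin: on the underside below the cone, 46 ahead of the heel's back, 104 behind the toe tip. x to the toe, y to its left, z up.
- right_green: The green right-foot last (stays where it is): mirror image of the green left-foot one, same size and same origin and axes. In each tray the right-foot last lies in the right-hand compartment, seen with the toes pointing away from you.
- right_yellow: The yellow right-foot last (stays where it is): mirror image of the yellow left-foot one, same size and same origin and axes. In each tray the right-foot last lies in the right-hand compartment, seen with the toes pointing away from you.
- right_blue: The blue right-foot last (stays where it is): mirror image of the blue left-foot one, same size and same origin and axes. In each tray the right-foot last lies in the right-hand compartment, seen with the toes pointing away from you.
- tray_green: Tray with the green right-foot last: plywood, fixed, 188 x 171 mm; floor 5, walls and lengthwise divider 5 thick and 25 high. Two compartments 178 long (x) by 78 wide, centred at y = +41 (left-foot last) and -41 mm (right). Origin: centre of underside; x the way the toes point, y left, z up. A last in mid-compartment has its origin at tray x = -29, z = 5 mm.
- tray_yellow: Tray with the yellow right-foot last: plywood, fixed, 188 x 171 mm; floor 5, walls and lengthwise divider 5 thick and 25 high. Two compartments 178 long (x) by 78 wide, centred at y = +41 (left-foot last) and -41 mm (right). Origin: centre of underside; x the way the toes point, y left, z up. A last in mid-compartment has its origin at tray x = -29, z = 5 mm.
- tray_blue: Tray with the blue right-foot last: plywood, fixed, 188 x 171 mm; floor 5, walls and lengthwise divider 5 thick and 25 high. Two compartments 178 long (x) by 78 wide, centred at y = +41 (left-foot last) and -41 mm (right). Origin: centre of underside; x the way the toes point, y left, z up. A last in mid-compartment has its origin at tray x = -29, z = 5 mm.
- cork_mat: A bare cork mat, 190 x 80 mm and 4 mm thick, lying fixed on the bench in front of the trays: a free spot with room for one last along its length. Origin at the centre of the underside, x along its length (across the bench), z up.
Mind the look-alikes: they are no part of the job. Leave any red look-alike of the left_blue alone. Leave any red look-alike of the left_yellow alone.

How it is judged (in metres and radians):
On the way:
1. a left-foot last is set down flat on the cork mat and let go (((x of left_green in the frame of cork_mat between -0.09 and 0.09 m and y of left_green in the frame of cork_mat between -0.04 and 0.04 m and z of left_green in the frame of cork_mat below 0.01 m and angle between left_green's own z axis and vertical below 0.1 rad and linear speed of left_green below 0.03 m/s and contact force between the fingers and left_green below 0.5 N) or (x of left_yellow in the frame of cork_mat between -0.09 and 0.09 m and y of left_yellow in the frame of cork_mat between -0.04 and 0.04 m and z of left_yellow in the frame of cork_mat below 0.01 m and angle between left_yellow's own z axis and vertical below 0.1 rad and linear speed of left_yellow below 0.03 m/s and contact force between the fingers and left_yellow below 0.5 N) or (x of left_blue in the frame of cork_mat between -0.09 and 0.09 m and y of left_blue in the frame of cork_mat between -0.04 and 0.04 m and z of left_blue in the frame of cork_mat below 0.01 m and angle between left_blue's own z axis and vertical below 0.1 rad and linear speed of left_blue below 0.03 m/s and contact force between the fingers and left_blue below 0.5 N))), for 0.2 s.
At the end, for the whole second after the job is handed in: Each left-foot last lies flat (tilt under 0.1 rad) in the tray of its colour, its origin within 18 mm in x and 19 mm in y of (-29, +41) mm there, toe along tray x within 0.3 rad; each right-foot last still lies likewise at (-29, -41) mm. All released and at rest (x of left_green in the frame of tray_green between -0.047 and -0.011 m and y of left_green in the frame of tray_green between 0.022 and 0.06 m and z of each of left_green, right_green in the frame of tray_green below 0.01 m and angle between each of left_green, right_green, left_yellow, right_yellow, left_blue, right_blue's own z axis and vertical below 0.1 rad and angle between the x axis of each of left_green, right_green and the x axis of tray_green, either way round below 0.3 rad and linear speed of each of left_green, right_green, left_yellow, right_yellow, left_blue, right_blue below 0.02 m/s and x of right_green in the frame of tray_green between -0.047 and -0.011 m and y of right_green in the frame of tray_green between -0.06 and -0.022 m and x of left_yellow in the frame of tray_yellow between -0.047 and -0.011 m and y of left_yellow in the frame of tray_yellow between 0.022 and 0.06 m and z of each of left_yellow, right_yellow in the frame of tray_yellow below 0.01 m and angle between the x axis of each of left_yellow, right_yellow and the x axis of tray_yellow, either way round below 0.3 rad and x of right_yellow in the frame of tray_yellow between -0.047 and -0.011 m and y of right_yellow in the frame of tray_yellow between -0.06 and -0.022 m and x of left_blue in the frame of tray_blue between -0.047 and -0.011 m and y of left_blue in the frame of tray_blue between 0.022 and 0.06 m and z of each of left_blue, right_blue in the frame of tray_blue below 0.01 m and angle between the x axis of each of left_blue, right_blue and the x axis of tray_blue, either way round below 0.3 rad and x of right_blue in the frame of tray_blue between -0.047 and -0.011 m and y of right_blue in the frame of tray_blue between -0.06 and -0.022 m); the robot touches nothing.
It fails at once if the green right-foot last is taken out of its place or tipped (distance of right_green from where it was at the start of the episode above 0.035 m or angle between right_green's own z axis and vertical above 0.4 rad).
It fails at once if the yellow right-foot last is taken out of its place or tipped (distance of right_yellow from where it was at the start of the episode above 0.035 m or angle between right_yellow's own z axis and vertical above 0.4 rad).
It fails at once if the blue right-foot last is taken out of its place or tipped (distance of right_blue from where it was at the start of the episode above 0.035 m or angle between right_blue's own z axis and vertical above 0.4 rad).
It also fails if it takes over 109 s, if anything falls off the work surface, if the arm or the gripper's body presses on something with over 40 N, if the wrist force passes 120 N, or if a joint passes its speed limit or range.

## Working session

There is one attempt and no reset: what is moved stays moved. The work goes in short steps, Python scripts to look and compute and a tool call to move; the robot and the scene stay as the last step left them, time stands still between calls to the robot, and variables do not carry over. Pictures are saved under pics/ and viewed, at most 14 in all, crops included, and the job is handed in when it is done.

Besides the shell and the picture viewer there is one more tool, called in YAML: its name, and indented under it one key for each argument. move_arm: Moves the arm, as the interface text tells. Scaled input: -1 to 1 covers 0.12 m each way for a shift and 360 degrees each way for a turn. Its arguments: {"type":"object","properties":{"deltas":{"type":"array","items":{"type":"number","minimum":-1,"maximum":1}},"newtons":{"type":"number"}},"required":["deltas"]}

```bash
mkdir -p pics; python3 - <<'E'
from workcell import r
import cv2
s=r.get_state(); print({k:s[k] for k in('time_s','eef_pos','ee_rot','grip_width')})
for n in('top','scene'):
    cv2.imwrite(f'pics/{n}0.png',r.read_camera(n)); m=r.camera_model(n); print(n,m['mtx'],m['extrinsics'])
E
```

```text
{'time_s': 0.0, 'eef_pos': array([260.62976173, 594.99585504, 249.43693858]), 'ee_rot': array([-6.43870985e-01, -3.07468571e+00,  2.47602310e-03]), 'grip_width': 85.16912171020161}
top [[447.39950131   0.         324.52898389]
 [  0.         447.39950131 199.51015657]
 [  0.           0.           1.        ]] [[ 2.01356421e-02  9.88492923e-01 -1.49920973e-01  3.39360510e+02]
 [-9.99794507e-01  2.02596374e-02 -7.00344181e-04  3.12953650e+01]
 [ 2.34505927e-03  1.49904267e-01  9.88697735e-01  1.06293209e+03]
 [ 0.00000000e+00  0.00000000e+00  0.00000000e+00  1.00000000e+00]]
scene [[505.90208246   0.         316.23953678]
 [  0.         505.90208246 199.8546289 ]
 [  0.           0.           1.        ]] [[ 5.62498893e-01 -5.68805951e-01  6.00045652e-01  1.33207643e+03]
 [ 8.26638607e-01  3.72651809e-01 -4.21662475e-01 -5.55317101e+02]
 [ 1.62360272e-02  7.33205578e-01  6.79813189e-01  9.77136357e+02]
 [ 0.00000000e+00  0.00000000e+00  0.00000000e+00  1.00000000e+00]]
```

View pics/top0.png

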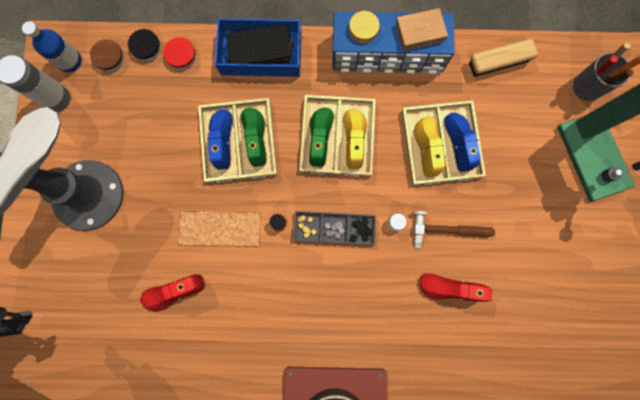

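View pics/scene0.png

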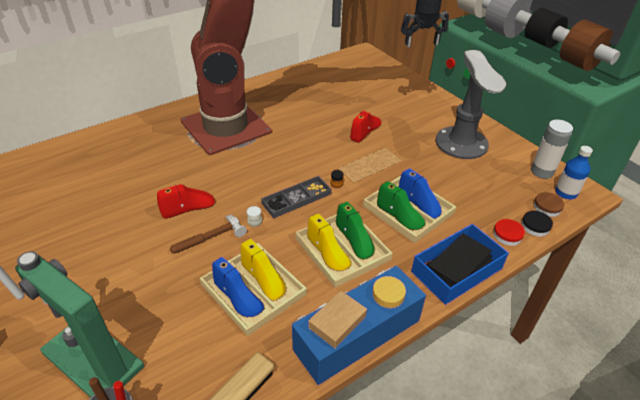

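Top view: toes point up the picture (+x), and the left compartments hold blue (217,140), green (320,138) and yellow (431,145). The right-foot lasts are green (253,135), yellow (355,138) and blue (462,140). The red look-alikes at (173,291) and (456,289) get left alone. The mat is at (219,229).

```bash
cat > h.py <<'E'
from workcell import r
import cv2, numpy as np
from scipy.spatial.transform import Rotation as R
HUE={'green':((45,90,30),(85,255,255)),'yellow':((22,150,90),(34,255,255)),'blue':((105,130,50),(128,255,255))}
def ray(m,uv,z):
    E=m['extrinsics']; uv=np.atleast_2d(np.asarray(uv,float))
    d=np.c_[uv,np.ones(len(uv))]@np.linalg.inv(m['mtx']).T
    d=(d*[1,-1,-1])@E[:3,:3].T
    return E[:3,3]+d*((z-E[2,3])/d[:,2])[:,None]
def proj(m,P):
    E=m['extrinsics']; p=(np.atleast_2d(P)-E[:3,3])@E[:3,:3]
    p=(p*[1,-1,-1])@m['mtx'].T; return p[:,:2]/p[:,2:]
def tool():
    s=r.get_state(); return np.array(s['eef_pos']),R.from_rotvec(s['ee_rot']).as_matrix()
def go(p,yaw_closing):
    """shift (units .12m) & turn about tool z (units 360deg) to TCP p, tool y along +-yaw (rad, world)"""
    t,M=tool(); d=M.T@(np.asarray(p)-t)/120
    cur=np.arctan2(M[1,1],M[0,1]); a=(yaw_closing-cur+np.pi/2)%np.pi-np.pi/2
    print('to',np.round(p),'shift',np.round(d,4),'turn z',round(-a/2/np.pi,4),'tilt',np.round(M[:,2],4),'cur closing deg',round(np.degrees(cur),2))
E
python3 - <<'E'
from h import *
im=cv2.imread('pics/top0.png'); m=r.camera_model('top'); hsv=cv2.cvtColor(im,cv2.COLOR_BGR2HSV)
w=cv2.inRange(hsv,(15,30,150),(32,140,255))
c=[k for k in cv2.findContours(w,0,2)[0]]
for k in sorted(c,key=cv2.contourArea)[-8:]:
    print('ply',cv2.contourArea(k),cv2.boundingRect(k))
for u in((190,90,90,100),(290,85,95,100),(395,92,95,100)):
    x,y,W,H=u; mm=np.zeros_like(w); mm[y:y+H,x:x+W]=w[y:y+H,x:x+W]
    pts=cv2.findNonZero(mm); b=cv2.boxPoints(cv2.minAreaRect(pts)); P=ray(m,b,25)
    print('tray box px',b.round(),'c',P.mean(0).round(1),'sides',[round(np.linalg.norm(P[i]-P[(i+1)%4])) for i in range(4)],'ang',np.degrees(np.arctan2(*(P[0]-P[1])[[1,0]])).round(1))
for n,(lo,hi) in HUE.items():
    k=cv2.inRange(hsv,lo,hi)
    for q in cv2.findContours(k,0,2)[0]:
        a=cv2.contourArea(q); x,y,W,H=cv2.boundingRect(q)
        if a>300 and 95<y<190: print(n,a,(x,y,W,H), cv2.minAreaRect(q))
P=ray(m,[(179,211),(260,212),(260,247),(179,246)],4); print('mat',P.round(),P.mean(0).round())
t,M=tool(); print(M.round(3))
E
```

```text
ply 47.5 (220, 231, 12, 13)
ply 55.5 (223, 215, 21, 12)
ply 811.0 (0, 84, 19, 68)
ply 965.0 (398, 8, 48, 37)
ply 1079.5 (472, 39, 66, 33)
ply 5486.0 (299, 94, 77, 82)
ply 5507.0 (402, 100, 84, 84)
ply 5557.0 (198, 98, 79, 84)
tray box px [[195. 104.]
 [269.  97.]
 [277. 174.]
 [203. 182.]] c [639.7 246.8  25. ] sides [181, 193, 176, 192] ang 97.4
tray box px [[298. 171.]
 [303.  94.]
 [376.  98.]
 [372. 175.]] c [656.9   4.2  25. ] sides [192, 179, 192, 174] ang 178.4
tray box px [[402. 107.]
 [474.  96.]
 [486. 176.]
 [414. 187.]] c [ 644.  -250.6   25. ] sides [179, 200, 174, 199] ang 100.2
green 888.5 (310, 108, 23, 58) ((320.9511413574219, 136.51455688476562), (21.021324157714844, 57.389495849609375), 1.8476102352142334)
green 931.0 (241, 108, 24, 58) ((255.11199951171875, 136.1160125732422), (58.227210998535156, 21.28736686706543), 79.69515228271484)
yellow 557.0 (423, 117, 22, 51) ((433.7781066894531, 141.77931213378906), (51.77891159057617, 14.427906036376953), 77.125)
yellow 573.5 (349, 109, 15, 50) ((356.0, 133.5), (49.0, 14.0), 90.0)
blue 1081.0 (445, 113, 35, 58) ((463.3410949707031, 140.30831909179688), (58.2385368347168, 25.370378494262695), 73.53998565673828)
blue 1011.0 (209, 110, 23, 59) ((219.41294860839844, 138.8601531982422), (21.428176879882812, 58.23929977416992), 3.094058036804199)
mat [[465. 378.   4.]
 [467. 185.   4.]
 [384. 182.   4.]
 [382. 372.   4.]] [424. 279.   4.]
[[-0.916  0.401 -0.   ]
 [ 0.401  0.916 -0.001]
 [-0.    -0.001 -1.   ]]
```

```bash
python3 - <<'E'
from h import *
t,M=tool(); m=r.camera_model('wrist'); E=m['extrinsics']
print(m['mtx'].round(1), 'cam pos in tool',(M.T@(E[:3,3]-t)).round(1),'axes in tool',(M.T@E[:3,:3]).round(2))
go((600,270,260),np.radians(97))
E
```

```text
[[327.7   0.  314.2]
 [  0.  327.7 197.6]
 [  0.    0.    1. ]] cam pos in tool [  69.    1. -124.] axes in tool [[-0.    0.96  0.27]
 [ 1.    0.    0.  ]
 [ 0.    0.27 -0.96]]
to [600 270 260] shift [-3.6771 -1.3466 -0.0851] turn z -0.0851 tilt [-5.0e-04 -1.4e-03 -1.0e+00] cur closing deg 66.35
```

move_arm:
  deltas: [-1,-0.4,0,0,0,0,0.25,-1,-0.4,0,0,0,0,0.25,-1,-0.4,0,0,0,0,0.25,-1,-0.4,0,0,0,0,0.25]

```text
time_s: 0.43
eef_pos: [358.9, 496.4, 250.3]
ee_rot: [0.659, 3.068, -0.004]
ft_force: [1.8, -1.5, 0.8]
grip_width: 64.1
grip_force: 0.0
```

move_arm:
  deltas: [-1,-0.35,0,0,0,0,0.25,-1,-0.35,0,0,0,0,0.25,-1,-0.35,0,0,0,0,0.25,-1,-0.35,0,0,0,0,0.25]

```text
time_s: 0.77
eef_pos: [451.6, 408.8, 250.3]
ee_rot: [0.66, 3.068, -0.004]
ft_force: [0.2, -1.4, 0.5]
grip_width: 64.1
grip_force: 0.0
```

move_arm:
  deltas: [-1,-0.35,0,0,0,0,0.25,-1,-0.35,0,0,0,0,0.25,-1,-0.35,0,0,0,0,0.25,-1,-0.35,0,0,0,0,0.25]

```text
time_s: 1.1
eef_pos: [543.6, 321.6, 250.1]
ee_rot: [0.66, 3.068, -0.006]
ft_force: [0.2, -1.8, -0.5]
grip_width: 64.1
grip_force: 0.0
```

move_arm:
  deltas: [-0.68,-0.25,-0.08,0,0,-0.085,0.25,-0.68,-0.25,-0.08,0,0,-0.085,0.25,-0.68,-0.25,-0.08,0,0,-0.085,0.25,-0.68,-0.25,-0.08,0,0,-0.085,0.25,-0.68,-0.25,-0.08,0,0,-0.085,0.25,-0.68,-0.25,-0.08,0,0,-0.085,0.25,-0.68,-0.25,-0.08,0,0,-0.085,0.25]

```text
time_s: 1.68
eef_pos: [599.9, 270.1, 259.5]
ee_rot: [0.187, -3.135, 0.0]
ft_force: [1.1, 0.7, 1.0]
grip_width: 63.7
grip_force: 0.0
```

```bash
python3 - <<'E'
from h import *
m=r.camera_model('wrist'); im=r.read_camera('wrist'); cv2.imwrite('pics/w1.png',im); np.savez('w1.npz',**m)
t,M=tool(); print(t.round(1),M.round(3),r.get_state()['grip_width'])
E
```

```text
[599.9 270.2 259.6] [[-0.993 -0.119 -0.001]
 [-0.119  0.993 -0.   ]
 [ 0.001 -0.    -1.   ]] 64.29960192344724
```

View pics/w1.png

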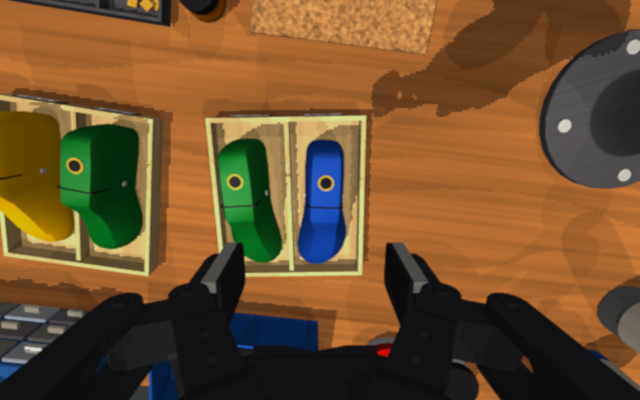

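Wrist view, with image down = +x: the green tray's rim corners are at (207,119), (366,117), (362,274) and (217,277). The blue last has its hole at (325,183) and cone seam at (325,207); green_right is at (235,182).

```bash
cat >> h.py <<'E'
def frame(heelR,heelL,toeL,toeR,m,z=25):
    P=ray(m,[heelR,heelL,toeL,toeR],z)[:,:2]; c=P.mean(0); d=P[2]+P[3]-P[0]-P[1]; yaw=np.arctan2(d[1],d[0])
    s=[np.linalg.norm(P[i]-P[(i+1)%4]).round(1) for i in range(4)]
    print('centre',c.round(1),'yaw deg',np.degrees(yaw).round(2),'sides',s); return c,yaw
def inf(p,c,yaw):
    a=np.array([[np.cos(yaw),np.sin(yaw)],[-np.sin(yaw),np.cos(yaw)]]); return a@(np.asarray(p)[:2]-c)
def fromf(q,c,yaw):
    a=np.array([[np.cos(yaw),-np.sin(yaw)],[np.sin(yaw),np.cos(yaw)]]); return a@np.asarray(q)+c
E
python3 - <<'E'
from h import *
m=dict(np.load('w1.npz')); im=cv2.imread('pics/w1.png'); hsv=cv2.cvtColor(im,cv2.COLOR_BGR2HSV)
c,y=frame((207,119),(366,117),(362,274),(217,277),m)
for n,px in (('heel top',(325,142)),('hole',(325.5,183)),('seam',(325,207)),('left@175',(307,175)),('right@175',(343,175)),('Rgreen hole',(235,182))):
    p=ray(m,px,85)[0]; print(n,p.round(1),inf(p,c,y).round(1))
k=cv2.inRange(hsv,*[HUE['blue'][0],HUE['blue'][1]])
for row in (160,170,180,190,200): 
    x=np.where(k[row,280:380])[0]+280; P=ray(m,[(x[0],row),(x[-1]+1,row)],85); print(row,x[0],x[-1],[inf(p,c,y).round(1) for p in P])
b=im[130:280,195:375]; cv2.imwrite('pics/w1c.png',cv2.resize(b,None,fx=3.6,fy=3.6,interpolation=cv2.INTER_CUBIC))
M=ray(m,[(250,31),(427,53)],4); print('mat far edge',M.round(1), np.linalg.norm(M[0]-M[1]))
E
```

```text
centre [640.5 245.6] yaw deg 6.58 sides [np.float64(169.2), np.float64(185.4), np.float64(176.6), np.float64(187.5)]
heel top [562.1 276.3  85. ] [-74.4  39.4]
hole [599.7 281.6  85. ] [-36.4  40.4]
seam [623.1 284.1  85. ] [-12.9  40.2]
left@175 [594.2 263.6  85. ] [-43.9  23.1]
right@175 [590.2 296.7  85. ] [-44.1  56.5]
Rgreen hole [608.8 197.5  85. ] [-37.  -44.1]
160 307 342 [array([-57.9,  23.1]), array([-58.1,  56.1])]
170 306 342 [array([-48.6,  22.2]), array([-48.8,  56.4])]
180 306 341 [array([-39.2,  22.2]), array([-39.3,  55.7])]
190 306 341 [array([-29.6,  22.1]), array([-29.7,  56. ])]
200 306 340 [array([-19.8,  22.1]), array([-19.9,  55.3])]
mat far edge [[464.7 186.7   4. ]
 [463.7 376.3   4. ]] 189.53119444221534
```

View pics/w1c.png

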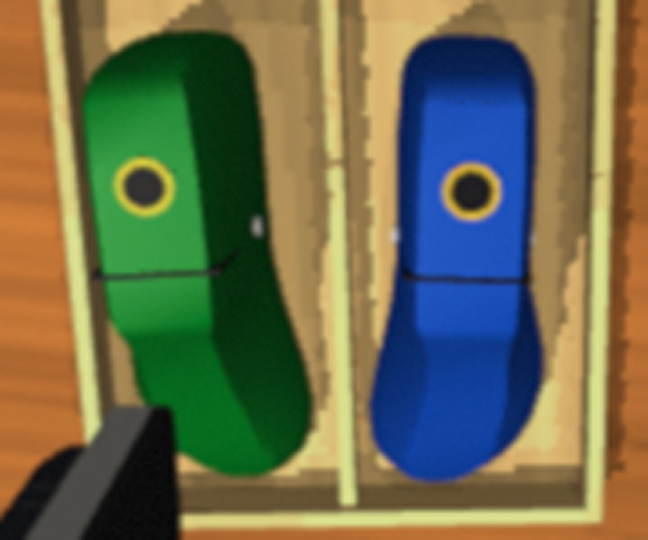

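The crop shows the blue cone top, which is 65 mm long as specified. Its hole at (325,183) is about 12 mm behind the origin and about 34 mm wide. This is left_blue, in the left compartment with its right-foot neighbour green. I'm grasping it.

move_arm:
  deltas: [-0.15,0.095,0.3,0,0,0,0.25,-0.15,0.095,0.6,0,0,0,0.25,-0.15,0.095,0.9,0,0,0,0.25,-0.15,0.095,1,0,0,0,0.25,-0.15,0.095,1,0,0,0,0.25]
  newtons: 50

```text
time_s: 2.15
eef_pos: [614.5, 282.7, 136.1]
ee_rot: [0.189, -3.13, 0.005]
ft_force: [-1.2, 0.6, -0.2]
grip_width: 64.2
grip_force: 0.0
```

move_arm:
  deltas: [0,0,0.2,0,0,0,0.25,0,0,0.4,0,0,0,0.25,0,0,0.55,0,0,0,0.25,0,0,0.61,0,0,0,0.25,0,0,0.61,0,0,0,0.25,0,0,0.61,0,0,0,1,0,0,0.61,0,0,0,1,0,0,0.61,0,0,0,1,0,0,0.61,0,0,0,1,0,0,0.61,0,0,0,1]

```text
time_s: 2.98
eef_pos: [618.0, 283.8, 69.1]
ee_rot: [-0.19, 3.133, 0.002]
ft_force: [-1.0, -1.0, 6.7]
grip_width: 33.7
grip_force: 49.3
```

move_arm:
  deltas: [0,0,-0.15,0,0,0,1,0,0,-0.4,0,0,0,1,0,0,-0.75,0,0,0,1,0,0,-1,0,0,0,1,0,0,-1,0,0,0,1]

```text
time_s: 3.4
eef_pos: [620.0, 284.5, 195.5]
ee_rot: [-0.189, 3.125, 0.008]
ft_force: [1.2, 0.4, -1.4]
grip_width: 33.5
grip_force: 50.0
```

```bash
python3 - <<'E'
from h import *
s=r.get_state(); print(s['q'].round(2) if hasattr(s['q'],'round') else s['q'],s['ft_force'],s['grip_width'])
# grasp at last x=+5; toe to +y, origin at (424,253)
go((424,258,190),np.radians(96.8)) 
E
```

```text
[-0.64  0.42  0.2   1.47 -0.09  1.25  1.26] [ 1.1940268   0.40784723 -1.37389166] 33.483985520324445
to [424 258 190] shift [ 1.6482 -0.0228  0.0282] turn z 0.0003 tilt [ 0.0103  0.0057 -0.9999] cur closing deg 96.92
```

move_arm:
  deltas: [0.3,0.06,0,0,0,0.02,1,0.6,0.12,0,0,0,0.04,1,0.9,0.18,0,0,0,0.06,1,1,0.2,0,0,0,0.08,1,1,0.2,0,0,0,0.1,1,1,0.2,0,0,0,0.12,1,1,0.2,0,0,0,0.133,1,1,0.2,0,0,0,0.133,1]

```text
time_s: 4.07
eef_pos: [494.5, 292.6, 186.9]
ee_rot: [-1.104, -2.941, -0.0]
ft_force: [1.0, -0.7, -2.4]
grip_width: 33.1
grip_force: 51.1
```

```bash
python3 - <<'E'
from h import *
go((424,305,190),np.radians(0.7)) 
E
```

```text
to [424 305 190] shift [ 0.5099 -0.3088 -0.0259] turn z 0.1337 tilt [ 1.e-04  2.e-04 -1.e+00] cur closing deg 48.84
```

move_arm:
  deltas: [0.15,-0.1,0,0,0,0.02,1,0.3,-0.2,0,0,0,0.04,1,0.45,-0.3,0,0,0,0.06,1,0.51,-0.309,0,0,0,0.08,1,0.51,-0.309,0,0,0,0.1,1,0.51,-0.309,0,0,0,0.12,1,0.51,-0.309,0,0,0,0.134,1,0.51,-0.309,0.3,0,0,0.134,1,0.51,-0.309,0.6,0,0,0.134,1,0.51,-0.309,0.8,0,0,0.134,1,0.51,-0.309,0.88,0,0,0.134,1,0.51,-0.309,0.88,0,0,0.134,1,0.51,-0.309,0.88,0,0,0.134,1]

```text
time_s: 5.15
eef_pos: [424.6, 304.9, 81.9]
ee_rot: [2.204, 2.239, 0.0]
ft_force: [0.6, 0.4, -1.1]
grip_width: 33.4
grip_force: 51.1
```

move_arm:
  deltas: [0,0,0.05,0,0,0,1,0,0,0.09,0,0,0,1,0,0,0.11,0,0,0,1,0,0,0.115,0,0,0,1,0,0,0.115,0,0,0,1]

```text
time_s: 5.57
eef_pos: [424.6, 305.0, 68.2]
ee_rot: [-2.205, -2.237, -0.002]
ft_force: [-1.3, -1.5, 3.2]
grip_width: 33.8
grip_force: 51.7
```

move_arm:
  deltas: [0,0,0,0,0,0,0.25,0,0,0,0,0,0,0.25,0,0,0,0,0,0,0.25,0,0,0,0,0,0,0.25,0,0,-0.15,0,0,0,0.25,0,0,-0.4,0,0,0,0.25,0,0,-0.75,0,0,0,0.25,0,0,-1,0,0,0,0.25,0,0,-1,0,0,0,0.25]

```text
time_s: 6.32
eef_pos: [426.8, 306.6, 193.9]
ee_rot: [-2.206, -2.237, -0.015]
ft_force: [1.1, 0.2, 0.3]
grip_width: 64.6
grip_force: 0.0
```

```bash
python3 - <<'E'
from h import *
m=r.camera_model('wrist'); im=r.read_camera('wrist'); np.savez('w2.npz',**m)
t=r.read_camera('top'); cv2.imwrite('pics/top2.png',np.vstack([im,t[80:260]])[:580])
go((600,41,240),np.radians(89))
E
```

```text
to [600  41 240] shift [-2.2222  1.4288 -0.4299] turn z -0.2449 tilt [ 0.0019  0.0022 -1.    ] cur closing deg 0.83
```

View pics/top2.png

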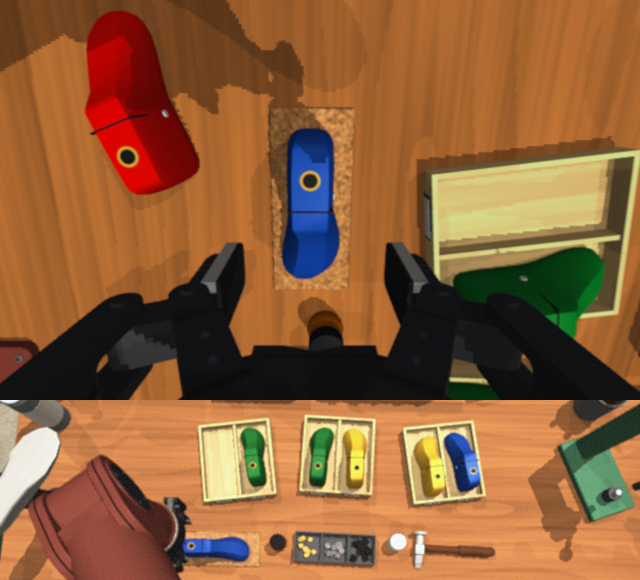

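Blue lies flat and centred on the mat (wrist 310,205). Next is left_green, which is in the yellow tray.

move_arm:
  deltas: [-0.3,0.2,-0.13,0,0,0,0.25,-0.6,0.4,-0.26,0,0,0,0.25,-0.9,0.6,-0.4,0,0,0,0.25,-1,0.7,-0.4,0,0,0,0.25,-1,0.7,-0.4,0,0,0,0.25]

```text
time_s: 6.83
eef_pos: [513.5, 179.5, 235.7]
ee_rot: [2.213, 2.226, 0.0]
ft_force: [-0.3, -0.9, -1.2]
grip_width: 64.3
grip_force: 0.0
```

move_arm:
  deltas: [-0.3,0.2,0,0,0,-0.02,0.25,-0.6,0.4,0,0,0,-0.04,0.25,-0.9,0.6,0,0,0,-0.06,0.25,-1,0.7,0,0,0,-0.08,0.25,-1,0.7,0,0,0,-0.1,0.25,-1,0.7,0,0,0,-0.12,0.25,-1,0.7,0,0,0,-0.12,0.25]

```text
time_s: 7.42
eef_pos: [595.3, 66.1, 233.2]
ee_rot: [-1.218, -2.893, 0.004]
ft_force: [-0.6, 1.0, -0.6]
grip_width: 63.9
grip_force: 0.0
```

```bash
python3 - <<'E'
from h import *
go((600,41,240),np.radians(89))
E
```

```text
to [600  41 240] shift [-0.1768 -0.118  -0.0566] turn z -0.1241 tilt [-0.0029 -0.0013 -1.    ] cur closing deg 44.33
```

move_arm:
  deltas: [-0.18,-0.12,-0.05,0,0,-0.02,0.25,-0.18,-0.12,-0.05,0,0,-0.04,0.25,-0.18,-0.12,-0.05,0,0,-0.06,0.25,-0.18,-0.12,-0.05,0,0,-0.08,0.25,-0.18,-0.12,-0.05,0,0,-0.1,0.25,-0.18,-0.12,-0.05,0,0,-0.12,0.25,-0.18,-0.12,-0.05,0,0,-0.124,0.25,-0.18,-0.12,-0.05,0,0,-0.124,0.25]

```text
time_s: 8.08
eef_pos: [599.6, 41.6, 239.5]
ee_rot: [-0.034, -3.139, 0.001]
ft_force: [-0.6, 0.3, -0.3]
grip_width: 63.9
grip_force: 0.0
```

```bash
python3 - <<'E'
from h import *
m=r.camera_model('wrist'); im=r.read_camera('wrist'); np.savez('w3.npz',**m); cv2.imwrite('pics/w3.png',im)
t,M=tool(); print(t.round(1))
E
```

```text
[599.7  41.6 239.8]
```

View pics/w3.png

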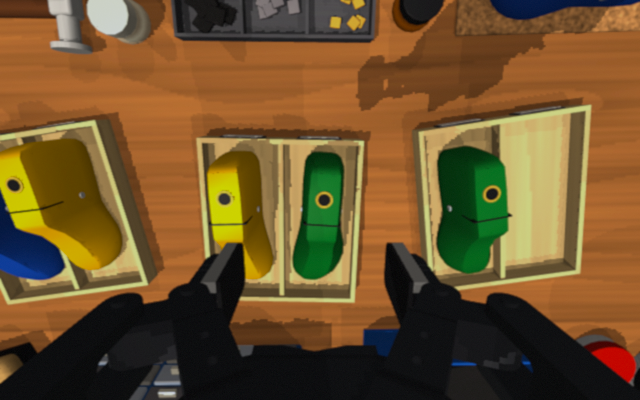

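The yellow tray's rim corners are at (197,139), (364,141) and (355,301). left_green has its hole at (324,199) and seam at (322,225). The green tray (417,130 to 590,106) now has an empty left compartment.

```bash
python3 - <<'E'
from h import *
m=dict(np.load('w3.npz'))
P=ray(m,[(197,139),(364,141),(355,301)],25)[:,:2]; c=(P[0]+P[2])/2; y=np.arctan2(*(P[2]-P[1])[::-1]); y2=np.arctan2(*(P[1]-P[0])[::-1])-np.pi/2
print('yellow',c.round(1),np.degrees([y,y2]),np.linalg.norm(P[1]-P[0]),np.linalg.norm(P[2]-P[1]))
h=ray(m,[(324.5,199.5),(322.5,225),(226,199)],85)[:,:2]; print('holes',h.round(1),[inf(p,c,y).round(1) for p in h])
cg,yg=frame((417,130),(590,106),(579,272),(432,291),m)
im=cv2.imread('pics/w3.png'); k=cv2.inRange(cv2.cvtColor(im,cv2.COLOR_BGR2HSV),*HUE['green'])
for row in (180,190,200,210): 
    x=np.where(k[row,290:360])[0]+290; Q=ray(m,[(x[0],row),(x[-1]+1,row)],85); print(row,x[0],x[-1],Q[:,:2].round(1).tolist())
go(np.r_[h[0]+[17,0],66],y+np.pi/2)
E
```

```text
yellow [656.7   5.1] [-2.22666248 -1.97568634] 170.788221520825 186.30234858864372
holes [[610.8  51.2]
 [634.7  49.1]
 [608.4 -35.8]] [array([-47.7,  44.4]), array([-23.7,  43.1]), array([-46.7, -42.7])]
centre [639. 246.] yaw deg 8.21 sides [np.float64(171.6), np.float64(185.0), np.float64(167.5), np.float64(186.9)]
180 304 342 [[592.8, 33.7], [593.6, 67.6]]
190 304 341 [[601.8, 33.4], [602.5, 66.7]]
200 303 340 [[610.9, 32.2], [611.6, 65.8]]
210 303 340 [[620.1, 31.9], [620.9, 65.8]]
to [628.  51.  66.] shift [-0.2356  0.0869  1.4473] turn z 0.0023 tilt [-2.4e-03 -5.0e-04 -1.0e+00] cur closing deg 88.6
```

move_arm:
  deltas: [-0.235,0.075,0.3,0,0,0.002,0.25,-0.235,0.075,0.6,0,0,0.002,0.25,-0.235,0.075,0.9,0,0,0.002,0.25,-0.235,0.075,1,0,0,0.002,0.25,-0.235,0.075,1,0,0,0.002,0.25]

```text
time_s: 8.55
eef_pos: [626.1, 49.7, 117.3]
ee_rot: [-0.058, -3.134, 0.003]
ft_force: [0.2, 0.4, -0.1]
grip_width: 64.4
grip_force: 0.0
```

move_arm:
  deltas: [0,0,0.2,0,0,0,0.25,0,0,0.35,0,0,0,0.25,0,0,0.44,0,0,0,0.25,0,0,0.44,0,0,0,0.25,0,0,0.44,0,0,0,1,0,0,0.44,0,0,0,1,0,0,0.44,0,0,0,1,0,0,0.44,0,0,0,1,0,0,0.44,0,0,0,1]

```text
time_s: 9.3
eef_pos: [629.9, 49.9, 70.6]
ee_rot: [0.057, 3.138, 0.001]
ft_force: [-1.9, -1.3, 6.7]
grip_width: 33.5
grip_force: 48.8
```

move_arm:
  deltas: [0,0,-0.15,0,0,0,1,0,0,-0.4,0,0,0,1,0,0,-0.75,0,0,0,1,0,0,-1,0,0,0,1,0,0,-1,0,0,0,1,0,0,-1,0,0,0,1]

```text
time_s: 9.8
eef_pos: [629.9, 50.0, 191.2]
ee_rot: [0.056, 3.137, 0.002]
ft_force: [-0.4, 0.1, -1.8]
grip_width: 33.4
grip_force: 49.4
```

```bash
python3 - <<'E'
from h import *
# green tray mean of two measurements
c=np.array([639.7,245.8]); y=np.radians(7.4)
p=fromf((-29+5,41),c,y); go(np.r_[p,187],y+np.pi/2+np.radians(0.8))
E
```

```text
to [611. 283. 187.] shift [0.2308 1.9375 0.0368] turn z -0.0285 tilt [ 0.0046  0.0012 -1.    ] cur closing deg 87.94
```

move_arm:
  deltas: [0,0.3,0,0,0,0,1,0,0.6,0,0,0,0,1,0,0.9,0,0,0,0,1,0,1,0,0,0,0,1,0,1,0,0,0,0,1]

```text
time_s: 10.22
eef_pos: [631.2, 175.9, 186.2]
ee_rot: [-0.045, -3.138, -0.002]
ft_force: [-0.3, 0.1, -2.3]
grip_width: 33.6
grip_force: 49.4
```

move_arm:
  deltas: [0.1,0.3,0,0,0,-0.01,1,0.215,0.6,0,0,0,-0.02,1,0.215,0.9,0,0,0,-0.027,1,0.215,0.937,0.1,0,0,-0.027,1,0.215,0.937,0.4,0,0,-0.027,1,0.215,0.937,0.7,0,0,-0.027,1,0.215,0.937,0.8,0,0,-0.027,1,0.215,0.937,0.8,0,0,-0.027,1]

```text
time_s: 10.88
eef_pos: [608.5, 281.1, 87.5]
ee_rot: [0.208, -3.127, 0.007]
ft_force: [-0.9, 0.0, -1.3]
grip_width: 33.4
grip_force: 49.6
```

```bash
python3 - <<'E'
from h import *
m=r.camera_model('top'); im=r.read_camera('scene'); cv2.imwrite('pics/s4.png',cv2.resize(im[120:300,250:500],None,fx=3,fy=3))
go((613,283.3,69.5),np.radians(97.6)); print(r.get_state()['ft_force'])
E
```

```text
to [613. 283.  70.] shift [-0.0248  0.0092  0.1769] turn z 0.0001 tilt [-0.0035 -0.0025 -1.    ] cur closing deg 97.62
[ 0.77541916  0.18756392 -0.92569037]
```

View pics/s4.png

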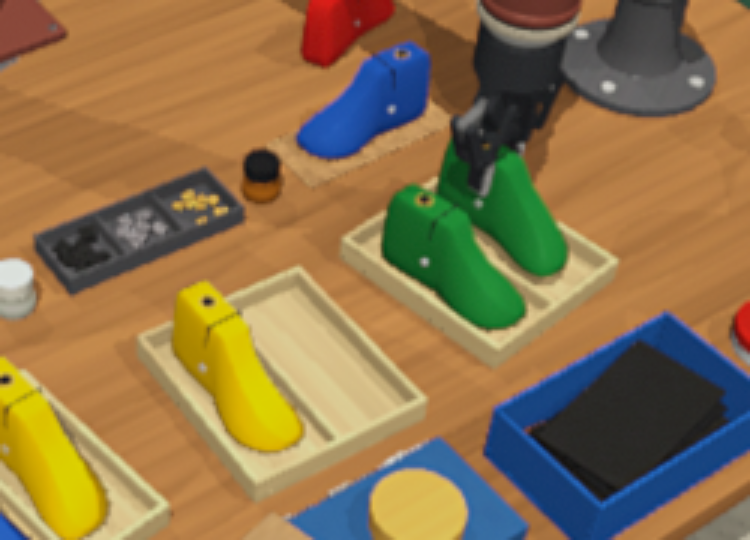

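The scene crop shows the green last (500,200) hovering over its compartment, clear of the divider. Lower the rest and release.

move_arm:
  deltas: [-0.02,0.01,0.07,0,0,0,1,-0.02,0.01,0.12,0,0,0,1,-0.02,0.01,0.145,0,0,0,1,-0.02,0.01,0.15,0,0,0,1,-0.02,0.01,0.15,0,0,0,1]

```text
time_s: 11.35
eef_pos: [613.6, 284.7, 74.9]
ee_rot: [-0.21, 3.134, 0.0]
ft_force: [-0.2, 0.0, -2.4]
grip_width: 33.4
grip_force: 49.6
```

move_arm:
  deltas: [0,0,0.02,0,0,0,1,0,0,0.04,0,0,0,1,0,0,0.04,0,0,0,1,0,0,0.04,0,0,0,1]

```text
time_s: 11.68
eef_pos: [614.1, 284.7, 70.4]
ee_rot: [-0.21, 3.133, 0.001]
ft_force: [0.6, 0.2, 2.1]
grip_width: 33.4
grip_force: 49.6
```

move_arm:
  deltas: [0,0,0,0,0,0,0.25,0,0,0,0,0,0,0.25,0,0,0,0,0,0,0.25,0,0,0,0,0,0,0.25,0,0,-0.15,0,0,0,0.25,0,0,-0.4,0,0,0,0.25,0,0,-0.75,0,0,0,0.25,0,0,-1,0,0,0,0.25,0,0,-1,0,0,0,0.25]

```text
time_s: 12.43
eef_pos: [616.5, 285.8, 197.7]
ee_rot: [-0.209, 3.125, 0.007]
ft_force: [1.3, 0.4, 0.7]
grip_width: 64.4
grip_force: 0.0
```

```bash
python3 - <<'E'
from h import *
m=r.camera_model('wrist'); im=r.read_camera('wrist'); np.savez('w5.npz',**m); cv2.imwrite('pics/w5.png',im)
go((600,-200,240),np.radians(97.6))
E
```

```text
to [ 600 -200  240] shift [ 0.6639 -3.9914 -0.3964] turn z 0.0002 tilt [ 0.0062  0.0035 -1.    ] cur closing deg 97.66
```

View pics/w5.png

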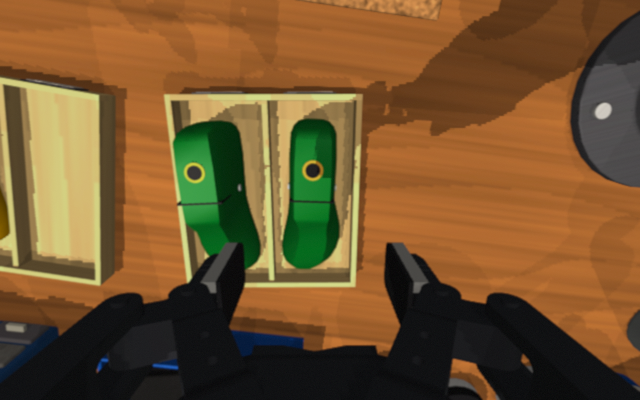

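Both green lasts sit flat in the green tray, with holes at (194,173) and (313,170). Next is left_yellow, in the blue tray.

move_arm:
  deltas: [0.07,-0.33,-0.12,0,0,0,0.25,0.14,-0.66,-0.24,0,0,0,0.25,0.22,-1,-0.37,0,0,0,0.25,0.22,-1,-0.37,0,0,0,0.25]

```text
time_s: 12.82
eef_pos: [604.5, 153.3, 236.5]
ee_rot: [-0.196, 3.133, -0.004]
ft_force: [1.9, -0.8, 0.3]
grip_width: 64.2
grip_force: 0.0
```

move_arm:
  deltas: [0.07,-0.33,0,0,0,0,0.25,0.14,-0.66,0,0,0,0,0.25,0.22,-1,0,0,0,0,0.25,0.22,-1,0,0,0,0,0.25]

```text
time_s: 13.15
eef_pos: [592.3, 29.3, 233.9]
ee_rot: [0.192, -3.135, 0.006]
ft_force: [0.1, -1.5, 0.4]
grip_width: 63.9
grip_force: 0.0
```

move_arm:
  deltas: [0.07,-0.33,0,0,0,0,0.25,0.14,-0.66,0,0,0,0,0.25,0.22,-1,0,0,0,0,0.25,0.22,-1,0,0,0,0,0.25]

```text
time_s: 13.48
eef_pos: [581.1, -92.7, 233.9]
ee_rot: [0.192, -3.135, 0.006]
ft_force: [-1.3, -0.7, -0.0]
grip_width: 64.0
grip_force: 0.0
```

move_arm:
  deltas: [0.07,-0.33,0,0,0,0,0.25,0.14,-0.66,0,0,0,-0.006,0.25,0.22,-1,0,0,0,-0.006,0.25,0.22,-1,0,0,0,-0.006,0.25,0.22,-1,0,0,0,-0.006,0.25,0.22,-1,0,0,0,-0.006,0.25]

```text
time_s: 13.98
eef_pos: [572.9, -204.4, 233.3]
ee_rot: [0.268, -3.129, -0.001]
ft_force: [0.9, 1.0, 1.1]
grip_width: 64.0
grip_force: 0.0
```

```bash
python3 - <<'E'
from h import *
m=r.camera_model('wrist'); im=r.read_camera('wrist'); np.savez('w6.npz',**m); cv2.imwrite('pics/w6.png',im)
t,M=tool(); print(t.round(1),r.get_state()['q'])
E
```

```text
[ 573.2 -203.4  233.4] [-0.13553709  0.2739027   0.49233836  1.61550325 -0.13408504  1.28689542
  2.12271567]
```

View pics/w6.png

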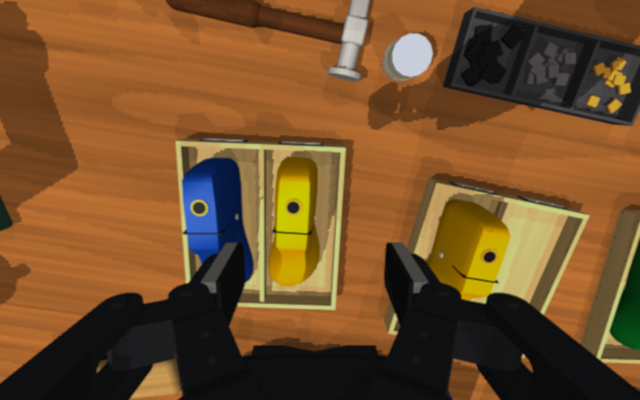

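The blue tray's rim corners are at (177,143), (346,148) and (336,308). left_yellow has its hole at (293,207) and seam at (292,233), next to right_blue (199,208).

```bash
python3 - <<'E'
from h import *
m=dict(np.load('w6.npz'))
P=ray(m,[(177,143),(346,148),(336,308)],25)[:,:2]; c=(P[0]+P[2])/2; y=np.arctan2(*(P[2]-P[1])[::-1]); y2=np.arctan2(*(P[1]-P[0])[::-1])-np.pi/2
print('blue tray',c.round(1),np.degrees([y,y2]),np.linalg.norm(P[1]-P[0]),np.linalg.norm(P[2]-P[1]))
h=ray(m,[(293.5,207.5),(292,233),(199,208)],85)[:,:2]; print('holes',h.round(1),[inf(p,c,y).round(1) for p in h])
im=cv2.imread('pics/w6.png'); k=cv2.inRange(cv2.cvtColor(im,cv2.COLOR_BGR2HSV),(22,170,80),(34,255,255))
for row in (180,190,200,215,225): 
    x=np.where(k[row,260:330])[0]+260; Q=ray(m,[(x[0],row),(x[-1]+1,row)],85)[:,:2]; print(row,x[0],x[-1],[inf(q,c,y).round(1) for q in Q])
p=fromf(inf(h[0],c,y)+[17,0],c,y); go(np.r_[p,67],y+np.pi/2)
E
```

```text
blue tray [ 644.2 -248.3] [7.64737539 8.05713827] 170.26032228572367 185.45142337917244
holes [[ 592.4 -218.3]
 [ 616.1 -216. ]
 [ 606.8 -299.3]] [array([-47.3,  36.6]), array([-23.5,  35.8]), array([-43.9, -45.6])]
180 277 314 [array([-71.3,  22.1]), array([-72.5,  54.4])]
190 276 315 [array([-62.5,  21.3]), array([-63.7,  55.6])]
200 276 313 [array([-53.6,  21.4]), array([-54.8,  54.2])]
215 276 310 [array([-39.9,  21.4]), array([-41. ,  52.1])]
225 275 312 [array([-30.5,  20.6]), array([-31.8,  54.2])]
to [ 609. -216.   67.] shift [-0.2791 -0.1563  1.3867] turn z 0.0063 tilt [-9.e-04  8.e-04 -1.e+00] cur closing deg 99.9
```

move_arm:
  deltas: [-0.28,-0.155,0.3,0,0,0.006,0.25,-0.28,-0.155,0.6,0,0,0.006,0.25,-0.28,-0.155,0.9,0,0,0.006,0.25,-0.28,-0.155,1,0,0,0.006,0.25,-0.28,-0.155,1,0,0,0.006,0.25]

```text
time_s: 14.45
eef_pos: [607.3, -215.1, 110.3]
ee_rot: [0.213, -3.128, -0.004]
ft_force: [0.4, 0.4, 0.4]
grip_width: 64.2
grip_force: 0.0
```

move_arm:
  deltas: [0,0,0.2,0,0,0,0.25,0,0,0.32,0,0,0,0.25,0,0,0.38,0,0,0,0.25,0,0,0.38,0,0,0,0.25,0,0,0.38,0,0,0,1,0,0,0.38,0,0,0,1,0,0,0.38,0,0,0,1,0,0,0.38,0,0,0,1,0,0,0.38,0,0,0,1]

```text
time_s: 15.2
eef_pos: [610.3, -218.1, 70.6]
ee_rot: [-0.21, 3.132, -0.001]
ft_force: [-0.4, -0.6, 7.5]
grip_width: 33.6
grip_force: 50.0
```

move_arm:
  deltas: [0,0,-0.15,0,0,0,1,0,0,-0.4,0,0,0,1,0,0,-0.75,0,0,0,1,0,0,-1,0,0,0,1,0,0,-1,0,0,0,1,0,0,-1,0,0,0,1]

```text
time_s: 15.7
eef_pos: [610.1, -218.2, 191.0]
ee_rot: [-0.21, 3.13, -0.001]
ft_force: [0.1, -0.1, -3.6]
grip_width: 33.1
grip_force: 50.0
```

```bash
python3 - <<'E'
from h import *
c=np.array([656.8,4.6]); y=np.radians(-2)
p=fromf((-29+6,41),c,y); go(np.r_[p,190],y+np.pi/2)
E
```

```text
to [635.  46. 190.] shift [-0.5015  2.157   0.008 ] turn z 0.0268 tilt [ 4.2e-03 -7.0e-04 -1.0e+00] cur closing deg 97.66
```

move_arm:
  deltas: [-0.07,0.3,0,0,0,0,1,-0.15,0.6,0,0,0,0,1,-0.23,0.9,0,0,0,0,1,-0.25,1,0,0,0,0,1,-0.25,1,0,0,0,0,1]

```text
time_s: 16.12
eef_pos: [622.7, -88.3, 186.4]
ee_rot: [0.222, -3.131, -0.005]
ft_force: [-0.9, -0.3, -3.0]
grip_width: 33.3
grip_force: 50.2
```

move_arm:
  deltas: [-0.07,0.3,0,0,0,0.01,1,-0.15,0.6,0,0,0,0.02,1,-0.25,0.9,0,0,0,0.027,1,-0.25,1,0,0,0,0.027,1,-0.25,1,0,0,0,0.027,1,-0.25,1,0,0,0,0.027,1]

```text
time_s: 16.62
eef_pos: [635.8, 28.9, 187.0]
ee_rot: [-0.053, -3.139, 0.001]
ft_force: [0.9, -1.4, -2.5]
grip_width: 33.2
grip_force: 50.4
```

```bash
python3 - <<'E'
from h import *
go((635.3,46.4,70.6),np.radians(88))
E
```

```text
to [635.  46.  71.] shift [0.0065 0.1465 0.9699] turn z 0.0002 tilt [-2.5e-03 -7.0e-04 -1.0e+00] cur closing deg 88.08
```

move_arm:
  deltas: [0.007,0.147,0,0,0,0,1,0.007,0.147,0.2,0,0,0,1,0.007,0.147,0.5,0,0,0,1,0.007,0.147,0.75,0,0,0,1,0.007,0.147,0.88,0,0,0,1,0.007,0.147,0.94,0,0,0,1,0.007,0.147,0.94,0,0,0,1,0.007,0.147,0.94,0,0,0,1]

```text
time_s: 17.28
eef_pos: [636.7, 44.5, 76.3]
ee_rot: [0.059, 3.141, -0.001]
ft_force: [-0.2, 0.4, -2.3]
grip_width: 33.6
grip_force: 50.3
```

move_arm:
  deltas: [0,0.01,0.03,0,0,0,1,0,0.01,0.05,0,0,0,1,0,0.01,0.05,0,0,0,1,0,0.01,0.05,0,0,0,1]

```text
time_s: 17.62
eef_pos: [637.1, 47.1, 70.6]
ee_rot: [0.056, 3.139, 0.001]
ft_force: [0.5, -0.5, -0.3]
grip_width: 33.8
grip_force: 50.6
```

move_arm:
  deltas: [0,0,0,0,0,0,0.25,0,0,0,0,0,0,0.25,0,0,0,0,0,0,0.25,0,0,0,0,0,0,0.25,0,0,-0.15,0,0,0,0.25,0,0,-0.4,0,0,0,0.25,0,0,-0.75,0,0,0,0.25,0,0,-1,0,0,0,0.25,0,0,-1,0,0,0,0.25]

```text
time_s: 18.37
eef_pos: [639.6, 46.9, 197.2]
ee_rot: [0.057, 3.131, 0.003]
ft_force: [0.7, 0.1, -0.3]
grip_width: 64.2
grip_force: 0.0
```

```bash
python3 - <<'E'
from h import *
m=r.camera_model('wrist'); im=r.read_camera('wrist'); np.savez('w7.npz',**m); cv2.imwrite('pics/w7.png',im)
m2=dict(np.load('w2.npz')); h=ray(m2,[(310,180.5),(309,212)],84); print('blue on mat hole,seam',h.round(1))
p=h[0]+(0,-18,0); go((p[0],p[1],190),np.radians(0))
E
```

```text
blue on mat hole,seam [[424.2 324.1  84. ]
 [423.6 299.9  84. ]]
to [424. 306. 190.] shift [1.863  2.0933 0.0245] turn z 0.2443 tilt [ 0.0068  0.0014 -1.    ] cur closing deg 87.94
```

View pics/w7.png

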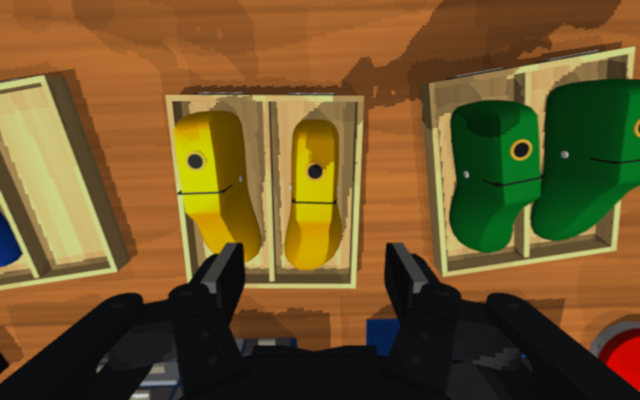

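The yellow pair is in its tray, flat, with holes at (195,161) and (315,171). Back to the mat for blue.

move_arm:
  deltas: [0.2,0.25,0,0,0,0.02,0.25,0.4,0.5,0,0,0,0.04,0.25,0.65,0.75,0,0,0,0.06,0.25,0.9,1,0,0,0,0.08,0.25,0.9,1,0,0,0,0.1,0.25,0.9,1,0,0,0,0.12,0.25,0.9,1,0,0,0,0.12,0.25]

```text
time_s: 19.0
eef_pos: [531.4, 172.1, 189.0]
ee_rot: [-1.215, -2.896, 0.001]
ft_force: [0.4, -0.6, 0.1]
grip_width: 64.1
grip_force: 0.0
```

```bash
python3 - <<'E'
from h import *
go((424.2,306,190),np.radians(0.8))
E
```

```text
to [424. 306. 190.] shift [ 1.4223  0.1441 -0.0075] turn z 0.1213 tilt [-1.3e-03 -1.0e-04 -1.0e+00] cur closing deg 44.47
```

move_arm:
  deltas: [0.25,0.03,0,0,0,0.02,0.25,0.5,0.06,0,0,0,0.04,0.25,0.75,0.09,0,0,0,0.06,0.25,1,0.14,0,0,0,0.08,0.25,1,0.14,0,0,0,0.1,0.25,1,0.14,0,0,0,0.12,0.25,1,0.14,0,0,0,0.121,0.25,1,0.14,0,0,0,0.121,0.25]

```text
time_s: 19.67
eef_pos: [460.0, 267.6, 189.1]
ee_rot: [2.196, 2.246, -0.002]
ft_force: [0.3, -0.0, -1.1]
grip_width: 63.9
grip_force: 0.0
```

```bash
python3 - <<'E'
from h import *
go((424.2,306,70),np.radians(0.8))
E
```

```text
to [424. 306.  70.] shift [ 0.3272 -0.2901  0.9928] turn z 0.0013 tilt [-7.e-04 -7.e-04 -1.e+00] cur closing deg 1.28
```

move_arm:
  deltas: [0.16,-0.15,0,0,0,0.001,0.25,0.327,-0.29,0,0,0,0.001,0.25,0.327,-0.29,0,0,0,0.001,0.25,0.327,-0.29,0.3,0,0,0.001,0.25,0.327,-0.29,0.6,0,0,0.001,0.25,0.327,-0.29,0.85,0,0,0.001,0.25,0.327,-0.29,1,0,0,0.001,0.25,0.327,-0.29,1,0,0,0.001,0.25,0.327,-0.29,1,0,0,0.001,0.25,0.327,-0.29,1,0,0,0.001,1,0.327,-0.29,1,0,0,0.001,1,0.327,-0.29,1,0,0,0.001,1,0.327,-0.29,1,0,0,0.001,1,0.327,-0.29,1,0,0,0.001,1]

```text
time_s: 20.83
eef_pos: [425.5, 307.0, 71.3]
ee_rot: [-2.205, -2.238, -0.004]
ft_force: [-0.3, -2.1, 7.0]
grip_width: 33.4
grip_force: 51.0
```

move_arm:
  deltas: [0,0,-0.15,0,0,0,1,0,0,-0.4,0,0,0,1,0,0,-0.75,0,0,0,1,0,0,-1,0,0,0,1,0,0,-1,0,0,0,1,0,0,-1,0,0,0,1]

```text
time_s: 21.33
eef_pos: [425.4, 307.1, 191.8]
ee_rot: [-2.205, -2.237, -0.007]
ft_force: [0.0, 1.1, -3.2]
grip_width: 33.4
grip_force: 50.8
```

```bash
python3 - <<'E'
from h import *
c=np.array([644.2,-249]); y=np.radians(7.9)
p=fromf((-29+6,41),c,y); print(p,r.get_state()['q']); go(np.r_[p,187],y+np.pi/2)
E
```

```text
[ 615.78305596 -211.55033657] [-1.08256786  0.11406023  0.40314488  1.86663246 -0.04975655  1.1661108
 -0.64760124]
to [ 616. -212.  187.] shift [-4.3452  1.5223  0.0292] turn z 0.2304 tilt [ 0.0027  0.0035 -1.    ] cur closing deg 0.85
```

move_arm:
  deltas: [-0.3,0.1,0,0,0,0,1,-0.6,0.2,0,0,0,0,1,-0.9,0.3,0,0,0,0,1,-1,0.35,0,0,0,0,1,-1,0.35,0,0,0,0,1]

```text
time_s: 21.75
eef_pos: [469.1, 182.2, 188.5]
ee_rot: [2.212, 2.23, -0.004]
ft_force: [-0.0, -0.5, -3.0]
grip_width: 33.4
grip_force: 50.8
```

move_arm:
  deltas: [-0.3,0.1,0,0,0,0,1,-0.6,0.2,0,0,0,0,1,-0.9,0.3,0,0,0,0,1,-1,0.35,0,0,0,0,1,-1,0.35,0,0,0,0,1]

```text
time_s: 22.17
eef_pos: [512.4, 63.6, 188.7]
ee_rot: [2.211, 2.231, -0.003]
ft_force: [0.1, 0.3, -2.2]
grip_width: 33.3
grip_force: 50.7
```

move_arm:
  deltas: [-0.3,0.1,0,0,0,-0.02,1,-0.6,0.2,0,0,0,-0.04,1,-0.9,0.3,0,0,0,-0.06,1,-1,0.35,0,0,0,-0.08,1,-1,0.35,0,0,0,-0.1,1,-1,0.35,0,0,0,-0.12,1,-1,0.35,0,0,0,-0.135,1,-1,0.35,0,0,0,-0.135,1]

```text
time_s: 22.83
eef_pos: [555.1, -50.4, 188.2]
ee_rot: [-1.075, -2.949, 0.001]
ft_force: [0.6, -0.2, -3.1]
grip_width: 33.8
grip_force: 50.8
```

```bash
python3 - <<'E'
from h import *
go((615.8,-211.5,187),np.radians(97.9)); print(r.get_state()['q'])
E
```

```text
to [ 616. -212.  187.] shift [-1.2511 -0.7017  0.0084] turn z -0.1332 tilt [-2.5e-03  2.0e-04 -1.0e+00] cur closing deg 49.93
[-0.52743073  0.20849691  0.61600651  1.7988649  -0.12980743  1.17727003
  1.00012502]
```

move_arm:
  deltas: [-0.25,-0.14,0,0,0,-0.02,1,-0.5,-0.28,0,0,0,-0.04,1,-0.75,-0.42,0,0,0,-0.06,1,-1,-0.6,0,0,0,-0.08,1,-1,-0.7,0,0,0,-0.1,1,-1,-0.7,0,0,0,-0.12,1,-1,-0.7,0,0,0,-0.133,1,-1,-0.7,0,0,0,-0.133,1]

```text
time_s: 23.5
eef_pos: [591.9, -192.4, 188.1]
ee_rot: [0.21, -3.132, -0.002]
ft_force: [0.2, 0.9, -3.1]
grip_width: 33.5
grip_force: 50.9
```

```bash
python3 - <<'E'
from h import *
go((615.8,-211.5,71),np.radians(97.9))
E
```

```text
to [ 616. -212.   71.] shift [-0.1783 -0.1855  0.9748] turn z -0.0006 tilt [-0.0024  0.0011 -1.    ] cur closing deg 97.67
```

move_arm:
  deltas: [-0.18,-0.185,0,0,0,0,1,-0.18,-0.185,0,0,0,0,1,-0.18,-0.185,0.2,0,0,0,1,-0.18,-0.185,0.5,0,0,0,1,-0.18,-0.185,0.75,0,0,0,1,-0.18,-0.185,0.88,0,0,0,1,-0.18,-0.185,0.93,0,0,0,1,-0.18,-0.185,0.93,0,0,0,1,-0.18,-0.185,0.93,0,0,0,1]

```text
time_s: 24.25
eef_pos: [617.1, -212.5, 78.6]
ee_rot: [-0.199, 3.135, -0.0]
ft_force: [-0.3, -0.1, -1.4]
grip_width: 33.6
grip_force: 51.4
```

move_arm:
  deltas: [0,0,0.03,0,0,0,1,0,0,0.05,0,0,0,1,0,0,0.055,0,0,0,1,0,0,0.055,0,0,0,1]

```text
time_s: 24.58
eef_pos: [617.3, -213.0, 72.5]
ee_rot: [-0.2, 3.133, -0.0]
ft_force: [0.4, 0.2, 0.3]
grip_width: 33.4
grip_force: 51.9
```

move_arm:
  deltas: [0,0,0,0,0,0,0.25,0,0,0,0,0,0,0.25,0,0,0,0,0,0,0.25,0,0,0,0,0,0,0.25,0,0,-0.15,0,0,0,0.25,0,0,-0.4,0,0,0,0.25,0,0,-0.75,0,0,0,0.25,0,0,-1,0,0,0,0.25,0,0,-1,0,0,0,0.25]

```text
time_s: 25.33
eef_pos: [619.3, -214.5, 199.0]
ee_rot: [-0.199, 3.126, -0.004]
ft_force: [0.8, -0.3, 1.2]
grip_width: 64.0
grip_force: 0.0
```

move_arm:
  deltas: [0.3,0,-0.1,0,0,0,0.25,0.6,0,-0.2,0,0,0,0.25,0.6,0,-0.3,0,0,0,0.25,0.6,0,-0.3,0,0,0,0.25]

```text
time_s: 25.67
eef_pos: [544.3, -223.4, 230.1]
ee_rot: [-0.196, 3.132, -0.0]
ft_force: [0.9, -0.1, 1.0]
grip_width: 64.0
grip_force: 0.0
```

```bash
python3 - <<'E'
from h import *
im=r.read_camera('wrist'); m=r.camera_model('wrist'); np.savez('w8.npz',**m); t=r.read_camera('scene'); cv2.imwrite('pics/w8.png',np.vstack([im[100:300],t])[:600])
E
```

```text
(no output)
```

View pics/w8.png

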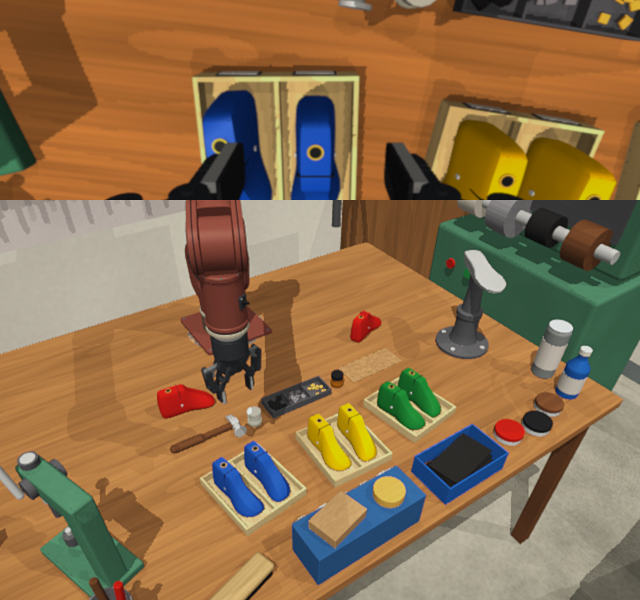

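All three pairs match and lie flat. I'll check the hole positions (12 mm behind the origin) against the trays, then hand in.

```bash
python3 - <<'E'
from h import *
T={'green':((639.7,245.8),7.4,'w5.npz',[(313,170),(194,173)]),'yellow':((656.8,4.6),-2,'w7.npz',[(315,171),(195,161)]),'blue':((644.2,-249),7.9,'w8.npz',[(315,252),(219,246)])}
ok=True
for n,(c,y,f,px) in T.items():
    m=dict(np.load(f)); o=[inf(p,np.array(c),np.radians(y))+[12,0] for p in ray(m,px,85)]
    print(n,[v.round(1) for v in o]); ok&=all(abs(v[0]+29)<13 and abs(abs(v[1])-41)<13 for v in o)
print(ok)
if ok: print(r.sign_off())
E
```

```text
green [array([-27.8,  43.1]), array([-25.3, -44.1])]
yellow [array([-28. ,  43.4]), array([-35.6, -43.5])]
blue [array([-24.5,  40.7]), array([-31.3, -44.3])]
True
the job is handed in; nothing more can be done
None
```

I've handed the job in: by my last measurements, all three left-foot lasts lie flat beside the right-foot last of their colour, within 5 mm of the target spots; the judge gave no verdict.

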